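# Hang the lopsided flower-drying bar level

## Task

Hang the loaded flower-drying bar from the long peg of the drying stand, by whichever of its five holes lets it hang level, slid right back against the peg's collar so that there is room for the next bar. The sugar flowers are fragile and their weights cannot be judged by eye, so feel the balance, go gently onto the peg, never let the flowers touch anything, and leave the rest of the bench as it is.

Things in the scene. Friction and masses are not known exactly. Their poses are not given: they have to be found in the camera images.
- bar: The drying bar: a beech strip 260 mm long, 54 high, 9 thick, on edge; loaded with its flowers 175 to 390 g. Origin: centre of its middle hole; y along its length, x through its thickness (the holes' axis), z up. Lower edge at z = -16 mm, top edge +38 mm. Five round 12 mm holes at z = 0, y = -36, -18, 0, 18, 36 mm. It starts in the rack's two forks and lifts straight up out of them (24 mm).
- bar_grip (a point): The middle of the bar's plain upper strip, 30 mm above the middle hole. The strip (z = +6 to +38 mm of the bar, its whole length) is where it is held from above. Bar and flowers balance over a point between y = -36 and +23 mm of the bar, 70 to 110 mm below the holes; hung by the hole nearest to that y it rests within about 7 degrees of level.
- hole0 (a point): The centre of hole 0 of the bar (y = -36 mm in the bar's frame, half-way through its thickness); axes as the bar's.
- hole1 (a point): The centre of hole 1 of the bar (y = -18 mm in the bar's frame, half-way through its thickness); axes as the bar's.
- hole2 (a point): The centre of hole 2 of the bar (y = 0 mm in the bar's frame, half-way through its thickness); axes as the bar's.
- hole3 (a point): The centre of hole 3 of the bar (y = 18 mm in the bar's frame, half-way through its thickness); axes as the bar's.
- hole4 (a point): The centre of hole 4 of the bar (y = 36 mm in the bar's frame, half-way through its thickness); axes as the bar's.
- rose: A sugar rose 55 mm across, hanging face down on a stiff wire stem clipped rigidly to the bar's lower edge at y = -75 mm. Origin: the rose's centre, 140 mm below the line of holes; its lowest point is 25 mm below that. Solid or hollow: with its clip 60 to 176 g.
- spray: Three small sugar blossoms (together 45 mm across) on one stiff stem clipped rigidly to the bar's lower edge at y = +75 mm. Origin: their middle, 140 mm below the line of holes; the lowest point is 22 mm below that. With its clip 40 to 140 g.
- rack: The fixed loading rack that holds the bar at the start: a board 120 mm by 290 mm by 12 mm with two forked steel uprights at y = -120 and +120 mm, each 25 mm (x) by 12 mm (y) with a slot 13 mm wide whose floor is 180 mm and whose prongs end 204 mm above the table. The flowers hang between the uprights. Origin: centre of its underside; y along the bar it holds, open to -x and +x.
- stand: The fixed drying stand: a round steel foot of 140 mm diameter and a 16 mm post that ends 256 mm above the table, with the long peg at 250 mm, running along the stand's -x axis. On the far side (+x) a lower, shorter arm (215 mm high, 85 mm long) already carries a finished flower. Origin: centre of the foot's underside, z up.
- peg_root (a point): Where the peg springs from the post; axes as the stand's. Peg, along -x from here: a 7 mm rod; a collar 20 mm across with its front face at 60 mm; a bullet nose, 9 mm across from 101 to 104 mm, tapering to a 3 mm tip at 113 mm. It is rigid but bent from use: turned about this root by up to 0.032 rad up or down and 0.032 rad sideways, so the tip is off by up to 3.6 mm each way, which no pose shows.
- seat (a point): Where the middle of the bar's thickness lies when the bar is against the collar, on the axis of the peg were it straight: 64.5 mm out from peg_root, 250 mm above the table; axes as the stand's, the peg's free end towards -x. A bar resting on the peg has its hole's centre 2.5 mm below the peg's axis.
- tape: A roll of florist's tape, 52 mm across, 13 mm high (leave alone). Origin: centre of its underside.
- nozzle: A steel piping nozzle, a cone 25 mm across and 40 mm high, near the stand (leave alone). Origin: centre of its underside.
- dust: A small jar of petal dust, 34 mm across, 35 mm high, in front of the rack (leave alone). Origin: centre of its underside.
- pearls: A jar of sugar pearls, 48 mm across, 75 mm high, between rack and stand (leave alone). Origin: centre of its underside.
- cutter: A round steel cutter, 60 mm across, 28 mm high (leave alone). Origin: centre of its underside.

How it is judged:
On the way, in this order (a step that is already met when the one before it is completed fails the run):
1. the bar is lifted clear of the rack's forks (height (world z) of bar above 0.225 m), for 0.2 s.
2. the bar is threaded on the peg by one of its holes, past the nose (distance between any of hole0, hole1, hole2, hole3, hole4 and seat below 0.03 m and x of bar in the frame of seat above -0.03 m), for 0.2 s.
At the end, for the whole second after the job is handed in: The bar hangs free and at rest on the peg by one of its holes (that hole's centre within 11 mm of the seat point), pushed back to within 6 mm of the collar, its length within 9 degrees of level (((distance between hole0 and seat below 0.011 m and x of hole0 in the frame of seat above -0.006 m) or (distance between hole1 and seat below 0.011 m and x of hole1 in the frame of seat above -0.006 m) or (distance between hole2 and seat below 0.011 m and x of hole2 in the frame of seat above -0.006 m) or (distance between hole3 and seat below 0.011 m and x of hole3 in the frame of seat above -0.006 m) or (distance between hole4 and seat below 0.011 m and x of hole4 in the frame of seat above -0.006 m)) and angle between bar's own y axis and vertical between 1.4138 and 1.7278 rad and angle between bar's own z axis and vertical below 0.35 rad and linear speed of bar below 0.02 m/s and angular speed of bar below 0.15 rad/s); the robot touches nothing.
It fails at once if the bar is pressed against the stand or its peg with more than 15 N (contact force between bar and stand above 15 N).
It fails at once if a flower touches anything (contact force between any of rose, spray and anything else above 0.5 N).
It fails at once if something else on the bench is shifted by more than 15 mm (distance of any of tape, nozzle, dust, pearls, cutter from where it was at the start of the episode above 0.015 m).
It also fails if it takes over 72 s, if anything falls off the work surface, if the arm or the gripper's body presses on something with over 40 N, if the wrist force passes 120 N, or if a joint passes its speed limit or range.

## Robot

A 6-joint arm with a two-finger parallel gripper is mounted at the origin on the work surface. World frame = base frame: x ahead of the robot, y to its left, z up, the work surface at z = 0. Lengths are in m, angles in rad, forces in N, time in s.
With the tool pointing down it reaches from about 0.35 to 0.775 m from the base axis. Payload 7.3 kg.
Tool frame: the origin (TCP) lies at the very end of the fingers, on their centre line; the grasp point (between the pads) lies 19 mm behind it; z points along the fingers, y is the line along which they close (so a half turn about z gives the same grasp; the last joint's range is limited). The gripper opens to 92 mm and grips with 3 to 60 N. Pads are 19 mm wide; open, the fingers measure 130 mm over their backs; the gripper's body (75 mm by 190 mm) begins 47 mm behind the grasp point.
Start: joints at [-1.251, 0.342, 1.524, -0, 1.275, -0.146], TCP at [0.236, -0.469, 0.227] pointing down, gripper open.
Joint ranges: [-2.53, 2.53], [-0.77, 2.02], [0.04, 2.7], [-1, 4.14], [0.28, 2.66], [-3.11, 3.11]. Speed limits (rad/s): [2.57, 2.57, 3.14, 3.14, 3.14, 3.14].

## Interface

Orientations are given as [roll, pitch, yaw] about the fixed x, y, z axes, in that order (R = Rz(yaw) Ry(pitch) Rx(roll)).
In Python, from cell import robot gives the robot as it stands.
- The arm moves only by the tool apply_moves, never from a script. Its argument "motion" is text: rows parted by semicolons, each of 7 numbers parted by spaces: the opening in per cent of the stroke, from 0 (shut) to 100 (fully open), then the shift along the tool's x, y, z in cm, then the turn, a rotation vector about the tool's x, y, z in rad. A call has 1 to 20 rows; each row shifts and turns the commanded pose from where the row before left it, along the tool's axes as they then stand; what a row does not reach is not made up. A row lasts 1/8 s, in which the tool goes at most 62.5 mm and 10.7 degrees, less where a joint would pass 70% of its speed; a pose out of reach is approached as far as the arm can. A call with a gripper value outside its range is refused whole. The fingers move at their own pace and stop on an object; "force" is the grip in N (left out, the last holds). Time passes only in rows, so rows that do not move let the fingers close. It gives the time, the measured TCP pose, the force, the opening and the grip force at its end, in the units of the state.
- robot.observe(): the state, without advancing time (a new reading comes with each control period).
- robot.read_camera(name): name is "scene" or "top" or "wrist"; returns a dict with "img" (420x560x3 uint8, red, green, blue), "fovy" (degrees; the focal length in pixels is half the picture's height over the tangent of half this angle, whatever the lens; pixels are square), "cx", "cy" (the principal point, pixels), "R" (3x3) and "t" (3): a world point X has camera coordinates R X + t; the wrist camera has in their place "hand_eye" (4x4, takes a point from camera to tool coordinates, whose origin is the TCP and whose axes are the flange's). Camera axes: x right, y down, z forward; pixel columns grow to the right and rows downward; lengths in m; the calibration is good to about 2 mm. A picture is of the moment at which its call begins: read the wrist's pose just before it. There is no depth.
- robot.hand_in(): hands the job in; it is judged then, once.
Trained networks look in a picture, given as the dict that the camera call returned (one of the last four; its "shot" number tells which), for a name from the list of things; names that differ only in an ending like _2 or _b are one class to them, and where a whole thing is asked for, a point or a joint stands for the part that bears it (a point fixed in the world has none). Each returns a list of dicts, best first, with "score" (0 to 1); they miss things now and then, are a little off and sometimes report something else, mostly with a low value. They report only what shows in the picture. A call takes as long as a camera call.
- robot.search_frame(target, picture): "centre" ([x, y, z] in m, in world coordinates, good to about 4 mm: the middle of the surface that is visible of it).
- robot.trace(target, picture): "pixels" (420x560 bool, what is visible of it).
The state is a dict: "time": time; "qpos": joint angles; "qvel": joint speeds; "joint_efforts": joint torques, N m; "tool_pos": TCP position; "tool_rot": TCP orientation; "contact_force": force on the tool from outside, world axes, zero at the start; "torque": the same for the moment, N m; "opening": finger opening in m; "grip_force": force on a finger pad.
Only numpy, scipy, OpenCV 4.12 (cv2) and the standard library are available. Lean on these libraries where they do the work, as an engineer would, in place of code of your own. Each camera call takes 0.05 s, during which the arm holds its last target. There are 200 camera calls.

## Working session

There is one attempt and no reset: what is moved stays moved. The work goes in short steps, Python scripts to look and compute and a tool call to move; the robot and the scene stay as the last step left them, time stands still between calls to the robot, and variables do not carry over. Pictures are saved under pics/ and viewed, at most 10 in all, crops included, and the job is handed in when it is done.

Besides the shell and the picture viewer there is one more tool, called after "Request:" by a JSON object that holds its "fn" and its "kwargs". apply_moves: Moves the arm, as the interface text tells. Its arguments: {"type":"object","properties":{"motion":{"type":"string"},"force":{"type":"number"}},"required":["motion"]}

```bash
mkdir -p pics; ls
python3 - <<'E'
from cell import robot
import cv2
o=robot.observe()
for k in o: print(k,o[k])
for n in ("scene","top"):
    p=robot.read_camera(n); cv2.imwrite(f"pics/{n}0.png",p["img"][:,:,::-1])
    print(n,p["fovy"],p["t"],(-p["R"].T@p["t"]))
    for t in ["bar","hole0","hole2","hole4","rose","spray","rack","stand","peg_root","tape","nozzle","dust","pearls","cutter"]:
        r=robot.search_frame(t,p)[:2]
        print(t,[(x["centre"],round(x["score"],2)) for x in r])
E
```

```text
pics
time 0.0
qpos [-1.25100132e+00  3.42703550e-01  1.52502986e+00 -4.48769421e-05
  1.27537227e+00 -1.46014768e-01]
qvel [-0.00086642 -0.00107495 -0.00117372  0.00121953  0.00198893 -0.0005214 ]
joint_efforts [-4.11077126e-03 -4.31256652e+01 -2.44223177e+01  7.13164313e-02
  5.61437826e-02 -1.08575796e-04]
tool_pos [ 0.23567308 -0.46867438  0.22605042]
tool_rot [-3.14008948e+00 -1.77683656e-04  4.65822736e-01]
contact_force [-0.70050095  0.05478167  0.26357539]
torque [-0.00368704  0.02520394  0.00775578]
grip_force 0.0
opening 0.09216565209761007
scene 50.35899021806873 [ 0.44650185 -0.06994886  1.37910723] [1.02599965 0.51204495 0.88956629]
bar [([0.6103, 0.2668, 0.2008], 0.66)]
hole0 [([0.6099, 0.2652, 0.201], 0.63), ([0.4225, 0.0038, 0.0184], 0.47)]
hole2 [([0.6099, 0.2652, 0.201], 0.63), ([0.4225, 0.0038, 0.0184], 0.47)]
hole4 [([0.6099, 0.2652, 0.201], 0.63), ([0.4225, 0.0038, 0.0184], 0.47)]
rose []
spray [([0.5869, 0.3334, 0.0584], 0.7)]
rack [([0.6138, 0.2744, 0.0171], 0.55), ([0.6086, 0.2685, 0.2005], 0.37)]
stand [([0.5633, -0.2019, 0.0172], 0.76), ([0.609, 0.2653, 0.200
[... 304 characters left out ...]
1248  1.2673121 ] [ 0.33505369 -0.06885234  1.33048908]
bar [([0.6058, 0.2404, 0.1931], 0.65)]
hole0 [([0.6049, 0.2397, 0.1951], 0.96)]
hole2 [([0.6049, 0.2397, 0.1951], 0.96)]
hole4 [([0.6049, 0.2397, 0.1951], 0.96)]
rose [([0.615, 0.1845, 0.0673], 0.95), ([0.603, 0.2384, 0.1924], 0.73)]
spray [([0.6051, 0.2404, 0.1939], 0.44)]
rack [([0.5862, 0.2709, 0.0102], 0.72), ([0.5796, 0.3328, 0.0548], 0.6)]
stand [([0.5562, -0.2066, 0.0209], 0.57)]
peg_root [([0.5499, -0.2052, 0.0127], 0.75)]
tape [([0.4172, -0.0031, 0.0125], 0.42)]
nozzle []
dust [([0.5116, 0.2467, 0.0337], 0.54)]
pearls [([0.6246, 0.0014, 0.0765], 0.54)]
cutter [([0.5505, -0.4893, 0.0198], 0.56), ([0.5112, 0.2453, 0.0323], 0.54)]
```

Run:
```python
import cv2,numpy as np
a=cv2.imread("pics/scene0.png");b=cv2.imread("pics/top0.png")
cv2.imwrite("pics/scene_big.png",cv2.resize(a,(800,600),interpolation=cv2.INTER_CUBIC))
cv2.imwrite("pics/top_big.png",cv2.resize(b,(800,600),interpolation=cv2.INTER_CUBIC))
```

```text
(no output)
```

View pics/scene_big.png

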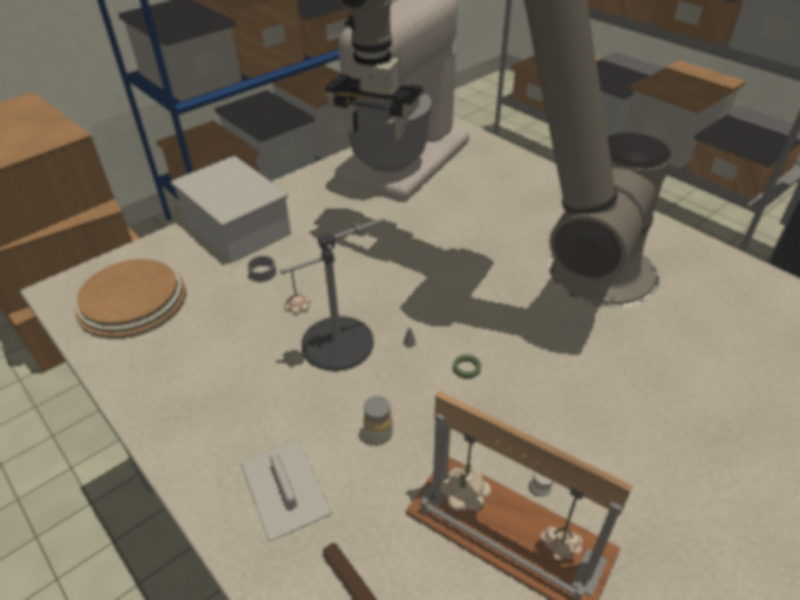

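View pics/top_big.png

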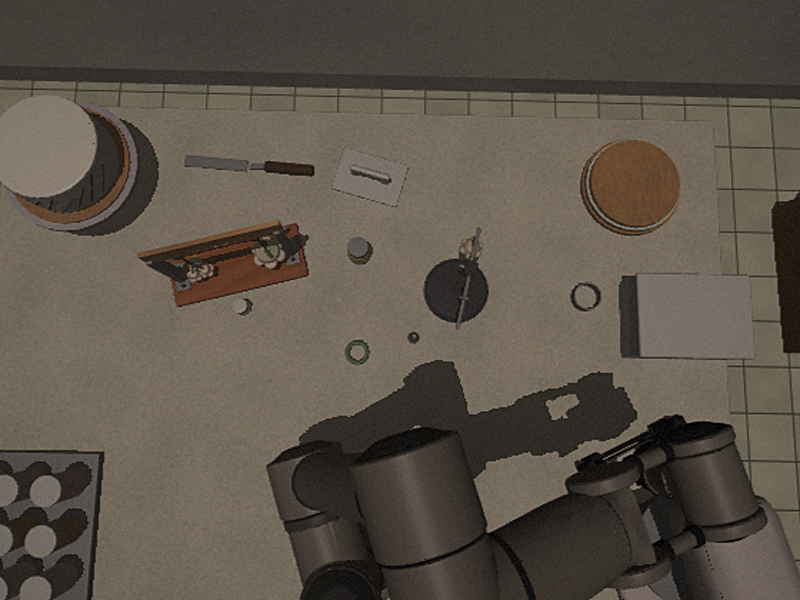

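The scene view shows the bar in its rack, with ends near (437,400) and (628,490). The stand's post is at (327,240), and the long peg runs to about (380,222), towards the robot. The top view shows the bar at (138,256)-(280,223) and the peg from about (468,265) to (458,328).

```bash
cat > h.py <<'E'
import numpy as np, cv2
from scipy.spatial.transform import Rotation as Rn
from cell import robot
def K(p):
    f=p["img"].shape[0]/2/np.tan(np.radians(p["fovy"])/2); return f,p["cx"],p["cy"]
def Rt(p,o=None):
    "camera-to-world R, cam position"
    if "R" in p: return p["R"].T, -p["R"].T@p["t"]
    Rw=Rn.from_euler("xyz",o["tool_rot"]).as_matrix(); H=np.array(p["hand_eye"])
    return Rw@H[:3,:3], Rw@H[:3,3]+o["tool_pos"]
def ray(p,uv,o=None):
    f,cx,cy=K(p);R,c=Rt(p,o)
    d=R@np.array([(uv[0]-cx)/f,(uv[1]-cy)/f,1]); return c,d/np.linalg.norm(d)
def onz(p,uv,z,o=None):
    c,d=ray(p,uv,o); return c+d*(z-c[2])/d[2]
def proj(p,X,o=None):
    f,cx,cy=K(p);R,c=Rt(p,o); q=R.T@(np.array(X)-c); return np.array([cx+f*q[0]/q[2],cy+f*q[1]/q[2]])
def tri(rays):
    A=np.zeros((3,3));b=np.zeros(3)
    for c,d in rays:
        P=np.eye(3)-np.outer(d,d);A+=P;b+=P@c
    return np.linalg.solve(A,b)
def rel(o,pos,rot=None):
    "shift in tool axes cm, rotvec"
    Rw=Rn.from_euler("xyz",o["tool_rot"])
    s=Rw.inv().apply(np.array(pos)-o["tool_pos"])*100
    return s.round(2),((Rw.inv()*Rn.from_euler("xyz",rot)).as_rotvec().round(3) if rot is not None else None)
E
python3 - <<'E'
from h import *
p=robot.read_camera("top"); s=1.4286
for n,u,z in [("barL",(138,256),.234),("barR",(280,223),.234),("tip",(458,328),.25),("post",(468,265),.256),("farend",(477,230),.215),("foot",(456,290),.005)]:
    print(n,onz(p,np.array(u)/s,z).round(3))
w=robot.read_camera("wrist"); print(w["fovy"],w["cx"],w["cy"],w["hand_eye"])
E
```

```text
barL [0.569 0.385 0.234]
barR [0.636 0.132 0.234]
tip [ 0.449 -0.191  0.25 ]
post [ 0.561 -0.207  0.256]
farend [ 0.636 -0.229  0.215]
foot [ 0.558 -0.214  0.005]
63.176253366323955 280.2942871043915 208.79966456409292 [[-1.06219515e-04 -9.60337491e-01 -2.78840262e-01  7.48889029e-02]
 [ 9.99999921e-01  5.13524946e-06 -3.98619188e-04  1.98706350e-04]
 [ 3.84240866e-04 -2.78840282e-01  9.60337414e-01 -1.59119332e-01]
 [ 0.00000000e+00  0.00000000e+00  0.00000000e+00  1.00000000e+00]]
```

Request:
{"fn": "apply_moves", "kwargs": {"motion": "100 0 0 -3 0 0 0;100 4.46 -1.52 -1.33 0 0 0;100 4.46 -1.52 -1.33 0 0 0;100 4.46 -1.52 -1.33 0 0 0;100 4.46 -1.52 -1.33 0 0 0;100 4.46 -1.52 -1.33 0 0 0;100 4.46 -1.52 -1.33 0 0 0;100 4.46 -1.52 -1.33 0 0 0;100 4.46 -1.52 0 0 0 0;100 0 0 0 0 0 -0.15;100 0 0 0 0 0 -0.15;100 0 0 0 0 0 -0.15;100 0 0 0 0 0 -0.15;100 0 0 0 0 0 -0.15;100 0 0 0 0 0 -0.15;100 0 0 0 0 0 0;100 0 0 0 0 0 0"}}

```text
time: 3.72
tool_pos: [0.5, -0.2002, 0.3498]
tool_rot: [3.142, 0.0, 1.363]
contact_force: [-0.5, -0.0, 0.5]
opening: 0.0918
grip_force: 0.0
```

Run:
```python
from h import *
import pickle
o=robot.observe();print(o["tool_pos"],o["tool_rot"],o["qpos"],o["qvel"].max() if hasattr(o["qvel"],"max") else o["qvel"])
p=robot.read_camera("wrist");pickle.dump((o,p),open("v1.pkl","wb"))
cv2.imwrite("pics/w1.png",p["img"][:,:,::-1])
for X in [(.561,-.207,.25),(.449,-.191,.25)]: print(proj(p,X,o))
```

```text
[ 0.49998384 -0.20016294  0.34979945] [3.14157404e+00 3.36723658e-05 1.36292830e+00] [-5.23122175e-01  3.06084909e-01  1.24153801e+00 -2.62491983e-05
  1.59394160e+00 -3.15254756e-01] 0.0020560370371039177
[358.50247555 201.2854759 ]
[215.09782988 210.42422426]
```

View pics/w1.png

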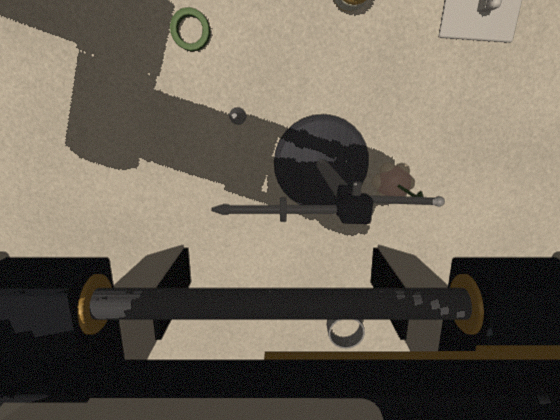

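Wrist view: peg tip at (213,209), collar at (283,209), post head at (355,204), foot centre near (322,160) and far arm end at (438,201). I'll take a tilted second view to get the height.

Request:
{"fn": "apply_moves", "kwargs": {"motion": "100 4.2 0 2.5 0 0 0;100 0 0 0 0 -0.15 0;100 0 0 0 0 -0.15 0;100 0 0 0 0 -0.15 0;100 0 0 0 0 -0.15 0;100 0 0 0 0 0 0;100 0 0 0 0 0 0"}}

```text
time: 4.65
tool_pos: [0.5087, -0.1592, 0.3251]
tool_rot: [3.141, 0.597, 1.365]
contact_force: [0.5, 0.5, 0.2]
opening: 0.0918
grip_force: 0.0
```

Run:
```python
from h import *
import pickle
o=robot.observe();print(o["tool_pos"],o["tool_rot"])
p=robot.read_camera("wrist");pickle.dump((o,p),open("v2.pkl","wb"))
o1,p1=pickle.load(open("v1.pkl","rb"))
a=cv2.resize(p1["img"][170:240,200:450],None,fx=3.2,fy=3.2,interpolation=cv2.INTER_CUBIC)
b=cv2.resize(p["img"],(800,600))[:, :]
u=proj(p,(.5,-.2,.25),o).astype(int);print(u)
b=cv2.resize(p["img"][max(u[1]-60,0):u[1]+60,150:400],None,fx=3.2,fy=3.2,interpolation=cv2.INTER_CUBIC)
print(max(u[1]-60,0))
im=np.vstack([a,b]);print(a.shape,b.shape)
cv2.imwrite("pics/w2.png",im[:,:,::-1])
```

```text
[ 0.50872045 -0.15918123  0.32507956] [3.14053218 0.59745473 1.36454332]
[280 203]
143
(224, 800, 3) (384, 800, 3)
```

View pics/w2.png

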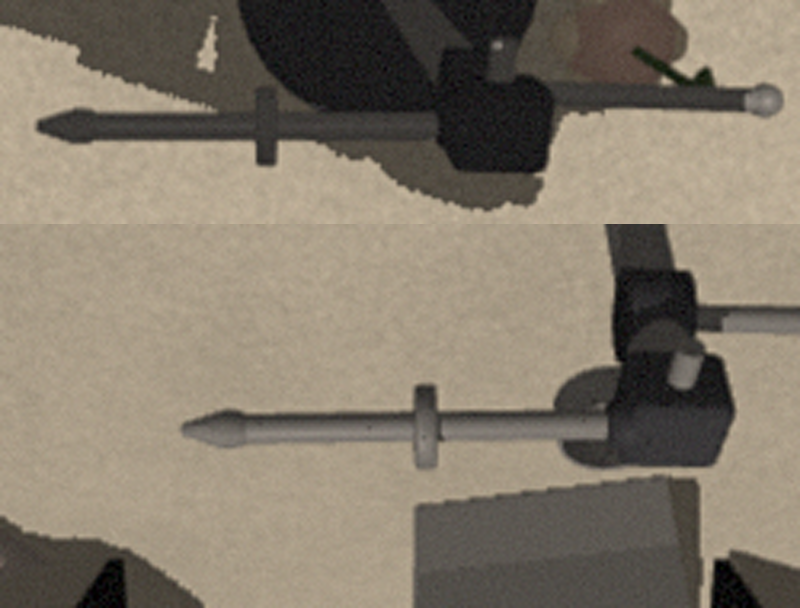

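Run:
```python
from h import *
import pickle
o1,p1=pickle.load(open("v1.pkl","rb"));o2,p2=pickle.load(open("v2.pkl","rb"))
A=lambda x,y:(x/3.2+200-.35,y/3.2+170-.35)
B=lambda x,y:(x/3.2+150-.35,(y-224)/3.2+143-.35)
pts={}
for n,a,b in [("tip",A(37,126),B(182,429)),("col",A(256,126),B(416,426)),("nose",A(84,126),B(232,428.5)),("rod",A(438,125.5),B(606,424))]:
    r=[ray(p1,a,o1),ray(p2,b,o2)];X=tri(r);pts[n]=X
    print(n,X.round(4),[round(1000*np.linalg.norm(np.cross(X-c,d)),2) for c,d in r])
d=pts["col"]-pts["tip"];print(np.linalg.norm(d),np.arctan2(d[1],d[0]),d[2]/np.linalg.norm(d[:2]))
d=pts["rod"]-pts["tip"];u=d/np.linalg.norm(d);print(np.linalg.norm(d),np.arctan2(d[1],d[0]),u[2])
root=pts["tip"]+.113*u;print("root",root)
fe=onz(p1,A(765,100),.215,o1);fc=onz(p1,(322-.0,160),.006,o1);print("far",fe,"foot",fc, np.arctan2(*(fe-fc)[1::-1]),np.arctan2(*(fe-root)[1::-1]))
```

```text
tip [ 0.4473 -0.1883  0.2538] [np.float64(0.04), np.float64(0.04)]
col [ 0.4994 -0.1997  0.2525] [np.float64(0.12), np.float64(0.12)]
nose [ 0.4584 -0.1907  0.2536] [np.float64(0.03), np.float64(0.03)]
rod [ 0.5427 -0.2089  0.2518] [np.float64(0.26), np.float64(0.26)]
0.053420823617103506 -0.2148811362765794 -0.02343180123148311
0.09762683686487669 -0.2127798096126333 -0.020126909795993735
root [ 0.55769797 -0.21218749  0.25150866]
far [ 0.63711436 -0.23223721  0.215     ] foot [ 0.56064571 -0.20911685  0.006     ] -0.29361221709607094 -0.2472956835931339
```

Request:
{"fn": "apply_moves", "kwargs": {"motion": "100 0 0 -3.5 0 0.15 0;100 0 0 0 0 0.15 0;100 0 0 0 0 0.15 0;100 0 0 0 0 0.15 0;100 4.79 0.36 0 0 0 0;100 4.79 0.36 0 0 0 0;100 4.79 0.36 0 0 0 0;100 4.79 0.36 0 0 0 0;100 4.79 0.36 0 0 0 0;100 4.79 0.36 0 0 0 0;100 4.79 0.36 0 0 0 0;100 4.79 0.36 0 0 0 0;100 0 0 0 0 0 -0.155;100 0 0 0 0 0 -0.155;100 0 0 0 0 0 -0.155;100 0 0 0 0 0 0;100 0 0 0 0 0 0"}}

```text
time: 6.82
tool_pos: [0.6192, 0.2288, 0.3543]
tool_rot: [3.14, -0.0, 1.827]
contact_force: [0.9, -0.3, -0.6]
opening: 0.092
grip_force: 0.0
```

Run:
```python
from h import *
import pickle
o=robot.observe();print(o["tool_pos"],o["tool_rot"])
p=robot.read_camera("wrist");pickle.dump((o,p),open("v3.pkl","wb"))
cv2.imwrite("pics/w3.png",cv2.resize(p["img"],(800,600),interpolation=cv2.INTER_CUBIC)[:,:,::-1])
```

```text
[0.61918509 0.22876284 0.35426167] [ 3.14043820e+00 -4.36933567e-04  1.82659616e+00]
```

View pics/w3.png

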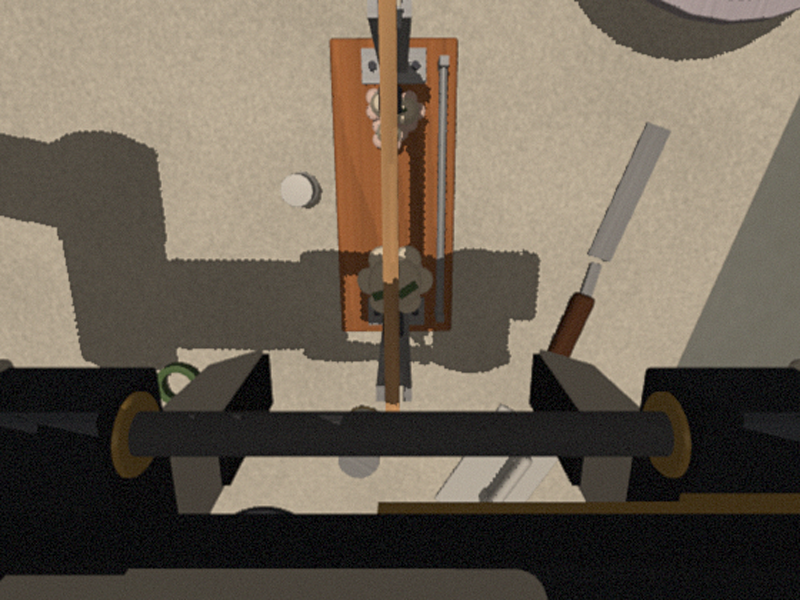

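Run:
```python
from h import *
import pickle
o,p=pickle.load(open("v3.pkl","rb")); s=1.4286
g=lambda x,y,z:onz(p,(x/s-.15,y/s-.15),z,o)
a=g(388.7,80,.234);b=g(391.5,350,.234);d=a-b;d/=np.linalg.norm(d)
print(a,b,"yaw",np.arctan2(-d[0],d[1]))
f=g(392.5,394,.204);F=g(390,8,.204);print("near fork",f,"far fork",F,np.linalg.norm(F-f))
q=b+d*np.dot(f-b,d);c=q+.120*d;print("bar centre",c)
gp=c-.006*d;gp[2]=.196+.016;print("grip TCP",gp,rel(o,gp))
t=robot.read_camera("top")
for r in np.unique([1]): pass
m=robot.trace("bar",t)
if m:
    M=m[0]["pixels"].astype(np.uint8);print(m[0]["score"],M.sum())
    r=cv2.minAreaRect(cv2.findNonZero(M));print([onz(t,x,.22).round(3) for x in cv2.boxPoints(r)])
```

```text
[0.58403115 0.3374973  0.234     ] [0.6233949  0.18960288 0.234     ] yaw 0.2601304133225885
near fork [0.63482706 0.14575084 0.204     ] far fork [0.57386519 0.37779285 0.204     ] 0.23991632892958284
bar centre [0.60418598 0.26177315 0.234     ]
grip TCP [0.60572922 0.25597502 0.212     ] (array([ 2.97, -0.63, 14.23]), None)
0.8 755
[array([0.622, 0.235, 0.22 ]), array([0.647, 0.137, 0.22 ]), array([0.564, 0.115, 0.22 ]), array([0.54 , 0.213, 0.22 ])]
```

Request:
{"fn": "apply_moves", "kwargs": {"motion": "100 1.49 -0.32 0 0 0 0;100 1.48 -0.31 3 0 0 0;100 0 0 4 0 0 0;100 0 0 4 0 0 0;100 0 0 2.2 0 0 0;100 0 0 1 0 0 0;100 0 0 0 0 0 0"}}

```text
time: 7.85
tool_pos: [0.6048, 0.2572, 0.2117]
tool_rot: [-3.141, -0.0, 1.831]
contact_force: [0.4, 0.6, -0.3]
opening: 0.0919
grip_force: 0.0
```

Run:
```python
from h import *
f=[]
for i in range(4):
    robot.read_camera("top");o=robot.observe();f.append(np.r_[o["contact_force"],o["torque"]])
print(o["tool_pos"],o["tool_rot"],rel(o,(.60573,.25598,.212)));f=np.array(f);print(f.round(3),f.mean(0))
```

```text
[0.60552094 0.25697157 0.21306635] [ 3.13925191e+00 -3.86124447e-05  1.83081683e+00] (array([-0.1 , -0.01,  0.11]), None)
[[-0.401 -0.794  0.447 -0.003 -0.099 -0.024]
 [ 0.193  0.376  0.06   0.008 -0.162  0.017]
 [-0.246 -0.121  0.014  0.037 -0.178 -0.018]
 [-0.713  0.597  1.075  0.007 -0.162 -0.003]] [-0.29176291  0.01439569  0.39911463  0.01244178 -0.15022545 -0.00680823]
```

Request:
{"fn": "apply_moves", "kwargs": {"motion": "0 0 0 0 0 0 0;0 0 0 0 0 0 0;0 0 0 0 0 0 0;0 0 0 0 0 0 0;0 0 0 0 0 0 0;0 0 0 0 0 0 0;0 0 0 0 0 0 0;0 0 0 0 0 0 0", "force": 45}}

```text
time: 9.05
tool_pos: [0.6051, 0.2567, 0.2117]
tool_rot: [3.142, 0.0, 1.831]
contact_force: [-0.2, 0.4, -0.3]
opening: 0.0166
grip_force: 0.0
```

Request:
{"fn": "apply_moves", "kwargs": {"motion": "0 0 0 -0.5 0 0 0;0 0 0 -1 0 0 0;0 0 0 -1.5 0 0 0;0 0 0 -2 0 0 0;0 0 0 -2 0 0 0;0 0 0 0 0 0 0;0 0 0 0 0 0 0;0 0 0 0 0 0 0;0 0 0 0 0 0 0"}}

```text
time: 10.18
tool_pos: [0.6049, 0.2566, 0.2809]
tool_rot: [-3.14, 0.0, 1.831]
contact_force: [0.3, -0.1, -1.5]
opening: 0.0083
grip_force: 45.0
```

Run:
```python
from h import *
f=[];P=[]
for i in range(16):
    robot.read_camera("top");o=robot.observe();f.append(np.r_[o["contact_force"],o["torque"]]);P.append(o["tool_pos"])
f=np.array(f);print(np.mean(P,0),o["tool_rot"],o["opening"],o["grip_force"]);print(f.mean(0).round(3),(f.std(0)/4).round(3))
m=f.mean(0);bx=np.array([np.cos(.26),np.sin(.26),0]);print("moment about bar x",m[3:]@bx)
p=robot.read_camera("scene");cv2.imwrite("pics/s1.png",cv2.resize(p["img"][200:420,230:500],(800,652)[:2],interpolation=cv2.INTER_CUBIC)[:600,:,::-1])
```

```text
[0.60502749 0.25668019 0.28157491] [3.14155667e+00 7.87574908e-05 1.83077807e+00] 0.00819257374964403 44.9943083524704
[-1.790e-01  1.400e-02 -2.521e+00  4.600e-02 -7.700e-02  1.000e-03] [0.101 0.101 0.126 0.009 0.006 0.008]
moment about bar x 0.025010713344003083
```

View pics/s1.png

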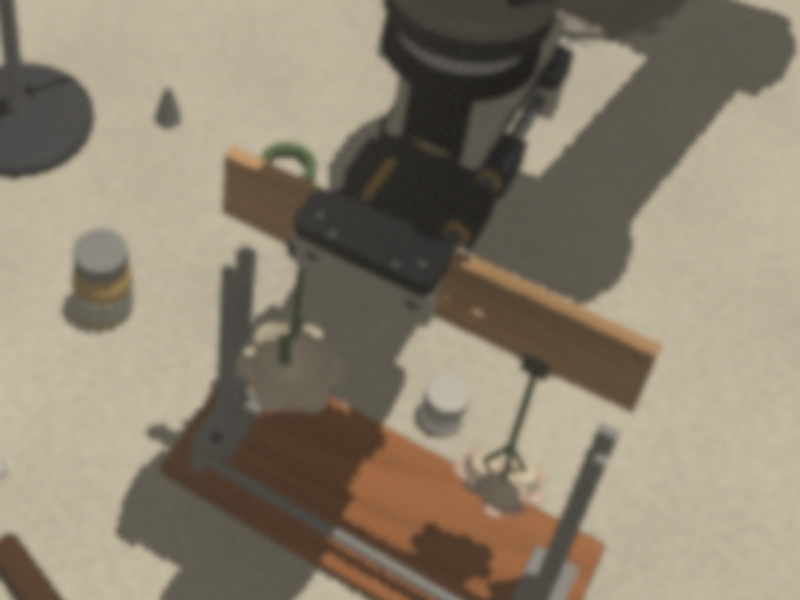

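The bar is out of the forks. The rose is at (290,370) and the spray at (500,475), both clear of the rack. Next I'll take a finer balance reading.

```bash
cat > feel.py <<'E'
from h import *
def feel(n=20):
    f=[]
    for i in range(n):
        robot.read_camera("top");o=robot.observe()
        R=Rn.from_euler("xyz",o["tool_rot"]).inv()
        f.append(np.r_[R.apply(o["contact_force"]),R.apply(o["torque"]),o["joint_efforts"]])
    f=np.array(f);np.set_printoptions(suppress=True,linewidth=160)
    print("t",o["time"],"q",np.round(o["qpos"],3),"pos",o["tool_pos"],o["tool_rot"])
    print("F tool",f.mean(0)[:3].round(3),"M tool",f.mean(0)[3:6].round(4),"se",(f.std(0)/n**.5)[:6].round(4))
    print("effort",f.mean(0)[6:].round(4),"se",(f.std(0)/n**.5)[6:].round(4))
    print("halves M",f[:n//2,3:6].mean(0).round(4),f[n//2:,3:6].mean(0).round(4))
E
python3 -c "
from feel import *
feel(20)"
```

```text
t 12.025 q [ 0.285  0.571  1.007 -0.     1.564  0.025] pos [0.60504521 0.2566867  0.28165628] [-3.1415912   0.00009584  1.83081015]
F tool [0.079 0.042 2.459] M tool [-0.1096  0.0122 -0.0053] se [0.0859 0.0957 0.1235 0.0056 0.0064 0.0062]
effort [ -0.0001 -58.1466 -27.4315   0.0323   0.0361  -0.0001] se [0.0001 0.0002 0.0001 0.     0.     0.    ]
halves M [-0.1166 -0.0051 -0.0053] [-0.1027  0.0295 -0.0054]
```

Run:
```python
import pickle,numpy as np
np.set_printoptions(suppress=True,linewidth=160)
for v in (1,2,3):
    o,p=pickle.load(open(f"v{v}.pkl","rb"));print(v,np.round(o["qpos"],4),np.round(o["joint_efforts"],4),np.round(o["qvel"],4))
    R=o["tool_rot"];print(np.round(o["torque"],3))
```

```text
1 [-0.5231  0.3061  1.2415 -0.      1.5939 -0.3153] [  0.0018 -43.3738 -26.6007   0.0654   0.0609  -0.019 ] [-0.0005 -0.0012  0.0005  0.0007  0.0021 -0.0105]
[-0.022 -0.085 -0.017]
2 [-0.1112  0.3503  1.3912 -0.5972  1.4818  0.1745] [  0.9717 -43.7167 -24.9207  -2.4496   0.4703   0.004 ] [-0.02   -0.0089 -0.0055 -0.008   0.0008  0.003 ]
[ 0.329 -0.194 -0.031]
3 [ 0.2377  0.5709  0.8164  0.0005  1.7531 -0.018 ] [ -0.0652 -56.8126 -26.7415   0.0893   0.0324  -0.0256] [ 0.0062  0.0016  0.0033 -0.0033 -0.0004 -0.008 ]
[-0.004 -0.086  0.033]
```

Request:
{"fn": "apply_moves", "kwargs": {"motion": "0 0 -0.5 -0.5 0 0 0;0 0 -1.5 -0.5 0 0 0;0 0 -2.5 0 0 0 0;0 0 -3 0 0 0 0;0 0 -2.5 0 0 0 0;0 0 -1.5 0 0 0 0;0 0 -0.5 0 0 0 0;0 0 0 0 0 0 0.06;0 0 0 0 0 0 0.12;0 0 0 0 0 0 0.12;0 0 0 0 0 0 0.12;0 0 0 0 0 0 0.053;0 0 0 0 0 0 0"}}

```text
time: 13.65
tool_pos: [0.4894, 0.2259, 0.2918]
tool_rot: [3.141, -0.0, 1.358]
contact_force: [1.4, 0.2, -2.7]
opening: 0.0086
grip_force: 45.0
```

Request:
{"fn": "apply_moves", "kwargs": {"motion": "0 -1 0 0 0 0 0;0 -2 -0.15 0 0 0 0;0 -3 -0.15 0 0 0 0;0 -4 -0.15 0 0 0 0;0 -4 -0.15 0 0 0 0;0 -4 -0.15 0 0 0 0;0 -4 -0.15 0 0 0 0;0 -4 -0.15 0 0 0 0;0 -4 -0.15 0 0 0 0;0 -4 -0.15 0 0 0 0;0 -3 -0.15 0 0 0 0;0 -2 -0.15 0 0 0 0;0 -1 -0.3 0 0 0 0;0 0 0 0 0 0 0;0 0 0 0 0 0 0;0 0 0 0 0 0 0"}}

```text
time: 15.65
tool_pos: [0.3856, -0.1604, 0.2917]
tool_rot: [3.141, -0.0, 1.359]
contact_force: [-0.2, 1.1, -1.6]
opening: 0.0085
grip_force: 45.0
```

Run:
```python
from feel import *
feel(12)
P=np.mean([ (robot.read_camera("scene"),robot.observe()["tool_pos"])[1] for i in range(4)],0)
o=robot.observe();o["tool_pos"]=P;print(P,o["opening"],rel(o,(.4256,-.1704,.268),(np.pi,0,1.358)))
p=robot.read_camera("scene")
cv2.imwrite("pics/s2.png",cv2.resize(p["img"][90:330,150:470],(800,600),interpolation=cv2.INTER_CUBIC)[:,:,::-1])
```

```text
t 16.25 q [-0.58   0.092  1.668 -0.     1.381 -0.367] pos [ 0.38546598 -0.16101069  0.29168558] [3.14156968 0.00005974 1.35776632]
F tool [-0.01  -0.133  2.228] M tool [-0.0755  0.0447 -0.0118] se [0.1634 0.0816 0.1271 0.0069 0.0091 0.0073]
effort [  0.0144 -31.5778 -26.3153   0.0174   0.0466   0.0006] se [0.0108 0.0039 0.0008 0.0005 0.0002 0.0002]
halves M [-0.0737  0.0354  0.0001] [-0.0774  0.0541 -0.0237]
[ 0.3854532  -0.16101232  0.2916994 ] 0.008886031810274508 (array([-0.07,  4.12,  2.37]), array([ 0.,  0., -0.]))
```

View pics/s2.png

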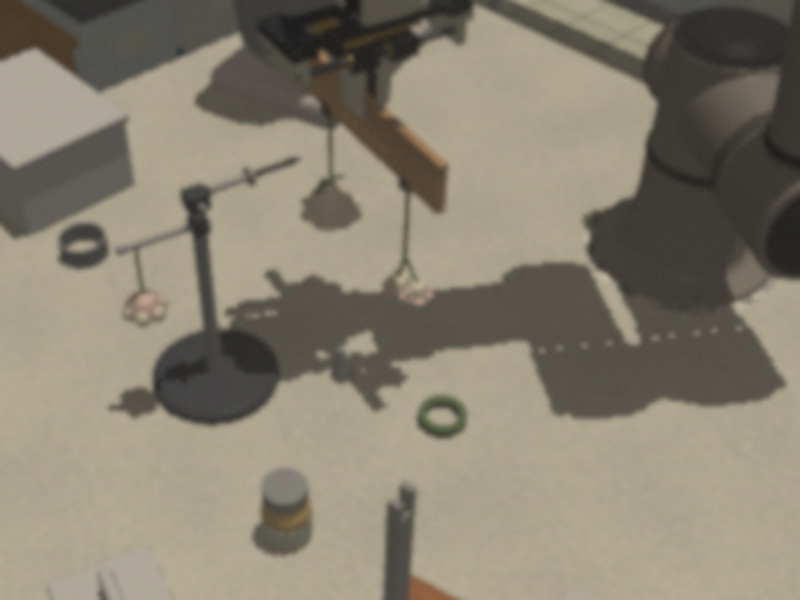

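Request:
{"fn": "apply_moves", "kwargs": {"motion": "0 0 1 0.6 0 0 0;0 0 1.5 0.8 0 0 0;0 0 1 0.6 0 0 0;0 -0.07 0.6 0.37 0 0 0;0 0 0.6 0 0 0 0;0 0 0.6 0 0 0 0;0 0 0.4 0 0 0 0;0 0 0 0 0 0 0;0 0 0 0 0 0 0"}}

```text
time: 17.62
tool_pos: [0.4409, -0.1737, 0.2681]
tool_rot: [3.142, 0.0, 1.358]
contact_force: [0.5, -0.4, -2.0]
opening: 0.0088
grip_force: 45.0
```

Run:
```python
from h import *
o=robot.observe();P=[]
p=robot.read_camera("wrist");o0=o
for i in range(4): robot.read_camera("top");P.append(robot.observe()["tool_pos"])
o=robot.observe();o["tool_pos"]=np.mean(P,0);print(o["tool_pos"],rel(o,(.4256,-.1704,.268),(np.pi,0,1.358)))
cv2.imwrite("pics/w4.png",cv2.resize(p["img"][:280,150:450],None,fx=2.6,fy=2.14,interpolation=cv2.INTER_CUBIC)[:,:,::-1])
for X in [(.4473,-.1883,.2538),(.4994,-.1997,.2525)]: print(proj(p,X,o0))
```

```text
[ 0.44090493 -0.17371107  0.26809213] (array([-0.  , -1.57,  0.01]), array([ 0.,  0., -0.]))
[297.46588102 273.16978977]
[392.05032345 272.29465436]
```

View pics/w4.png

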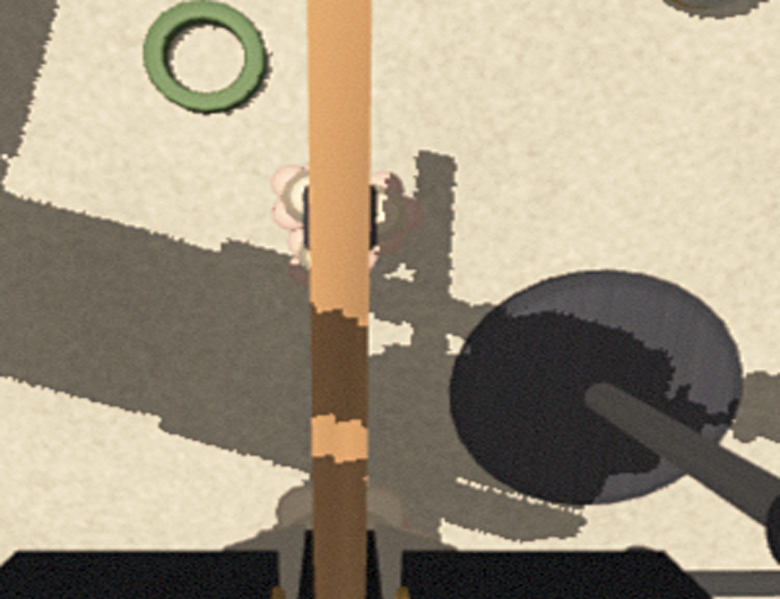

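The wrist view shows the bar edge-on at column 340. The gripper hides the peg at the bottom of the picture. By the numbers the tip is 5 mm ahead of the bar's face, in line with hole 1, so I'll creep on.

Request:
{"fn": "apply_moves", "kwargs": {"motion": "0 0 0.1 0 0 0 0;0 0 0.1 0 0 0 0;0 0 0.1 0 0 0 0;0 0 0.1 0 0 0 0;0 0 0.1 0 0 0 0;0 0 0.1 0 0 0 0;0 0 0.1 0 0 0 0"}}

```text
time: 18.75
tool_pos: [0.4479, -0.1752, 0.268]
tool_rot: [3.142, 0.0, 1.358]
contact_force: [0.2, 0.3, -1.7]
opening: 0.0085
grip_force: 45.0
```

Request:
{"fn": "apply_moves", "kwargs": {"motion": "0 0 0.1 0 0 0 0;0 0 0.1 0 0 0 0;0 0 0.1 0 0 0 0;0 0 0.1 0 0 0 0"}}

```text
time: 19.25
tool_pos: [0.4514, -0.1759, 0.2681]
tool_rot: [-3.141, -0.0, 1.358]
contact_force: [-3.4, 1.1, 0.4]
opening: 0.0091
grip_force: 45.0
```

```bash
python3 -c "
from feel import *
feel(8)"
```

```text
t 19.65 q [-0.53   0.237  1.556 -0.     1.349 -0.317] pos [ 0.4515852  -0.17597651  0.26804736] [-3.14129051 -0.0000075   1.35775074]
F tool [ 0.345 -3.089 -0.572] M tool [0.5709 0.1421 0.0517] se [0.202  0.1537 0.163  0.0246 0.0097 0.0127]
effort [ -0.0025 -37.7772 -26.5268   0.186   -1.074   -0.0381] se [0.0019 0.0273 0.035  0.0056 0.0322 0.0015]
halves M [0.5179 0.142  0.0446] [0.6239 0.1422 0.0587]
```

The peg pushes the bar back (3 N) and up (3 N), so the hole sits low on the nose. I'll back off, raise it 2 mm and try again.

Request:
{"fn": "apply_moves", "kwargs": {"motion": "0 0 -0.2 0 0 0 0;0 0 0 -0.1 0 0 0;0 0 0 -0.1 0 0 0;0 0 0.1 0 0 0 0;0 0 0.1 0 0 0 0;0 0 0 0 0 0 0"}}

```text
time: 20.4
tool_pos: [0.4519, -0.1761, 0.2699]
tool_rot: [3.142, 0.0, 1.358]
contact_force: [-0.4, 0.5, -3.0]
opening: 0.0086
grip_force: 45.0
```

```bash
python3 -c "
from feel import *
feel(8)"
```

```text
t 20.8 q [-0.53   0.235  1.552 -0.     1.354 -0.317] pos [ 0.45176674 -0.17603474  0.27001531] [3.14154423 0.00004558 1.35781231]
F tool [0.004 0.335 2.401] M tool [-0.0771  0.0408  0.0075] se [0.1099 0.1621 0.1545 0.0113 0.0071 0.0054]
effort [  0.0009 -39.3202 -26.0867   0.0187   0.0419   0.0001] se [0.0001 0.0018 0.005  0.0003 0.0012 0.0002]
halves M [-0.0845  0.0387  0.0023] [-0.0696  0.0429  0.0127]
```

Request:
{"fn": "apply_moves", "kwargs": {"motion": "0 0 0 -0.05 0 0 0;0 0 0.1 0 0 0 0;0 0 0.1 0 0 0 0;0 0 0.1 0 0 0 0;0 0 0.1 0 0 0 0;0 0 0 0 0 0 0"}}

```text
time: 21.55
tool_pos: [0.4558, -0.1769, 0.2705]
tool_rot: [3.142, 0.0, 1.358]
contact_force: [0.1, 0.1, -2.2]
opening: 0.0086
grip_force: 45.0
```

```bash
python3 -c "
from feel import *
feel(6)"
```

```text
t 21.85 q [-0.527  0.243  1.541 -0.     1.358 -0.314] pos [ 0.45569121 -0.17690357  0.27055485] [3.1414359  0.0000914  1.35779482]
F tool [ 0.375 -0.572  2.297] M tool [-0.0838  0.0542  0.0066] se [0.1544 0.1466 0.2726 0.0122 0.0086 0.0158]
effort [  0.0029 -39.7476 -26.1251   0.0191   0.042    0.0002] se [0.0006 0.002  0.0057 0.0004 0.0014 0.0002]
halves M [-0.0831  0.0591  0.0041] [-0.0846  0.0493  0.0091]
```

Request:
{"fn": "apply_moves", "kwargs": {"motion": "0 0 0.1 0 0 0 0;0 0 0.1 0 0 0 0;0 0 0.1 0 0 0 0;0 0 0.1 0 0 0 0;0 0 0.1 0 0 0 0;0 0 0.1 0 0 0 0"}}

```text
time: 22.6
tool_pos: [0.4616, -0.1782, 0.2705]
tool_rot: [3.142, 0.0, 1.358]
contact_force: [-1.3, -0.7, -2.4]
opening: 0.0088
grip_force: 45.0
```

Request:
{"fn": "apply_moves", "kwargs": {"motion": "0 0 0.1 0 0 0 0;0 0 0.1 0 0 0 0;0 0 0.1 0.02 0 0 0;0 0 0.1 0.02 0 0 0;0 0 0.1 0 0 0 0;0 0 0.1 0 0 0 0"}}

```text
time: 23.35
tool_pos: [0.4675, -0.1795, 0.2701]
tool_rot: [3.141, 0.0, 1.358]
contact_force: [0.5, 0.2, -2.7]
opening: 0.0086
grip_force: 45.0
```

```bash
python3 -c "
from feel import *
feel(4)"
```

```text
t 23.55 q [-0.52   0.265  1.512 -0.     1.365 -0.307] pos [ 0.4674171  -0.17942304  0.27009969] [3.1415859  0.00006101 1.35785833]
F tool [0.501 0.429 2.432] M tool [-0.117   0.0564 -0.0138] se [0.1747 0.0991 0.1472 0.0131 0.0097 0.0187]
effort [  0.0053 -41.1121 -26.1479   0.0156   0.0604   0.0017] se [0.0014 0.0452 0.0556 0.0053 0.0206 0.001 ]
halves M [-0.1024  0.0448 -0.0383] [-0.1316  0.0679  0.0107]
```

Request:
{"fn": "apply_moves", "kwargs": {"motion": "0 0 0.15 0 0 0 0;0 0 0.2 0.01 0 0 0;0 0 0.2 0.01 0 0 0;0 0 0.2 0.01 0 0 0;0 0 0.2 0.01 0 0 0;0 0 0.2 0.01 0 0 0;0 0 0.2 0.01 0 0 0"}}

```text
time: 24.42
tool_pos: [0.4807, -0.1823, 0.2695]
tool_rot: [-3.142, 0.0, 1.358]
contact_force: [0.2, -0.2, -2.3]
opening: 0.0082
grip_force: 45.0
```

Request:
{"fn": "apply_moves", "kwargs": {"motion": "0 0 0.2 0.01 0 0 0;0 0 0.2 0.01 0 0 0;0 0 0.2 0.01 0 0 0;0 0 0.2 0.01 0 0 0;0 0 0.2 0.01 0 0 0;0 0 0.2 0 0 0 0"}}

```text
time: 25.18
tool_pos: [0.4925, -0.1849, 0.269]
tool_rot: [-3.142, 0.0, 1.358]
contact_force: [-0.2, -0.9, -2.8]
opening: 0.0086
grip_force: 45.0
```

Request:
{"fn": "apply_moves", "kwargs": {"motion": "0 0 0.1 0 0 0 0;0 0 0.1 0 0 0 0;0 0 0 0 0 0 0"}}

```text
time: 25.55
tool_pos: [0.4943, -0.1853, 0.269]
tool_rot: [3.142, 0.0, 1.358]
contact_force: [0.6, -0.7, -2.1]
opening: 0.0088
grip_force: 45.0
```

Request:
{"fn": "apply_moves", "kwargs": {"motion": "0 0 0.1 0 0 0 0;0 0 0.1 0 0 0 0;0 0 0.05 0 0 0 0;0 0 0 0 0 0 0"}}

```text
time: 26.05
tool_pos: [0.4968, -0.1858, 0.269]
tool_rot: [3.142, 0.0, 1.358]
contact_force: [0.2, 0.2, -2.2]
opening: 0.0092
grip_force: 45.0
```

```bash
python3 -c "
from feel import *
feel(4)"
```

```text
t 26.25 q [-0.502  0.322  1.435 -0.     1.385 -0.289] pos [ 0.49671778 -0.18576407  0.26900809] [3.14155934 0.00006706 1.35783211]
F tool [-0.015  0.694  2.417] M tool [-0.0705  0.0534  0.0035] se [0.3312 0.193  0.2756 0.0044 0.0054 0.0102]
effort [  0.002  -44.3405 -26.359    0.0199   0.0421   0.0001] se [0.0004 0.0005 0.0041 0.0003 0.0009 0.0001]
halves M [-0.0677  0.0588  0.0152] [-0.0734  0.048  -0.0083]
```

Request:
{"fn": "apply_moves", "kwargs": {"motion": "0 0 0.05 0 0 0 0;0 0 0.05 0 0 0 0;0 0 0 0 0 0 0"}}

```text
time: 26.62
tool_pos: [0.4976, -0.186, 0.269]
tool_rot: [-3.141, 0.0, 1.358]
contact_force: [-1.3, -0.1, -1.8]
opening: 0.0081
grip_force: 45.0
```

Request:
{"fn": "apply_moves", "kwargs": {"motion": "0 0 0.05 0 0 0 0;0 0 0.05 0 0 0 0;0 0 0 0 0 0 0"}}

```text
time: 27.0
tool_pos: [0.4979, -0.186, 0.2689]
tool_rot: [-3.14, 0.0, 1.358]
contact_force: [-5.4, 1.6, -0.1]
opening: 0.0087
grip_force: 45.0
```

```bash
python3 -c "
from feel import *
feel(4)"
```

```text
t 27.2 q [-0.501  0.326  1.43  -0.001  1.388 -0.288] pos [ 0.49787538 -0.18599946  0.26894972] [-3.1396218   0.00000286  1.3577456 ]
F tool [ 0.403 -4.976 -0.101] M tool [ 0.964  -0.0114  0.1084] se [0.2778 0.3123 0.1109 0.0104 0.0214 0.0184]
effort [  0.4521 -43.162  -27.7495   0.5178  -1.6342  -0.0691] se [0.0007 0.0051 0.0009 0.0004 0.0008 0.    ]
halves M [0.979  0.0043 0.1392] [ 0.9491 -0.0271  0.0776]
```

Request:
{"fn": "apply_moves", "kwargs": {"motion": "0 0 -0.12 0 0 0 0;0 0 0 0.1 0 0 0;0 0 0 0.1 0 0 0;0 0 0 0.1 0 0 0;0 0 0 0 0 0 0"}}

```text
time: 27.82
tool_pos: [0.4977, -0.1861, 0.2675]
tool_rot: [3.14, 0.001, 1.358]
contact_force: [-4.1, 2.7, 7.5]
opening: 0.0087
grip_force: 45.0
```

Request:
{"fn": "apply_moves", "kwargs": {"motion": "0 0 0 0.05 0 0 0;0 0 0 0 0 0 0"}}

```text
time: 28.08
tool_pos: [0.4978, -0.1861, 0.2674]
tool_rot: [3.139, 0.001, 1.358]
contact_force: [-4.6, 1.4, 9.6]
opening: 0.0086
grip_force: 45.0
```

```bash
python3 -c "
from feel import *
feel(4)"
```

```text
t 28.275 q [-0.502  0.324  1.437 -0.     1.378 -0.289] pos [ 0.49776404 -0.1860735   0.26740338] [3.13901233 0.00099249 1.35788722]
F tool [  0.814  -5.472 -10.461] M tool [0.9953 0.1062 0.0707] se [0.2854 0.3192 0.2597 0.0049 0.0172 0.0253]
effort [ -0.0744 -37.6093 -24.2262   0.3268  -1.7971  -0.0687] se [0.0006 0.0018 0.0005 0.0001 0.0002 0.    ]
halves M [1.0022 0.0857 0.1007] [0.9883 0.1267 0.0407]
```

Contact on the peg is firm (about 12 N). I'll ease off straight away.

Request:
{"fn": "apply_moves", "kwargs": {"motion": "0 0 -0.05 -0.05 0 0 0;0 0 0 -0.05 0 0 0;0 0 0 -0.05 0 0 0;0 0 0 0 0 0 0"}}

```text
time: 28.78
tool_pos: [0.4975, -0.186, 0.2675]
tool_rot: [3.14, 0.0, 1.358]
contact_force: [-1.0, 1.1, 5.3]
opening: 0.0087
grip_force: 45.0
```

```bash
python3 -c "
from feel import *
feel(4)"
```

```text
t 28.975 q [-0.502  0.324  1.437  0.     1.38  -0.289] pos [ 0.49756059 -0.18600335  0.26754426] [3.13983518 0.00034347 1.35781257]
F tool [ 0.565 -0.996 -5.923] M tool [0.2026 0.0685 0.0127] se [0.3252 0.1446 0.3096 0.0181 0.0118 0.0212]
effort [ -0.2515 -40.0026 -23.8773   0.0114  -0.3911  -0.0185] se [0.0002 0.002  0.0001 0.0001 0.0002 0.    ]
halves M [0.1843 0.0743 0.0455] [ 0.221   0.0627 -0.0201]
```

Request:
{"fn": "apply_moves", "kwargs": {"motion": "0 0 -0.02 -0.07 0 0 0;0 0 0 -0.07 0 0 0;0 0 0 0 0 0 0;0 0 0 0 0 0 0"}}

```text
time: 29.48
tool_pos: [0.4967, -0.1857, 0.268]
tool_rot: [-3.141, -0.0, 1.358]
contact_force: [0.3, 0.7, -1.3]
opening: 0.0089
grip_force: 45.0
```

```bash
python3 -c "
from feel import *
feel(4)
"
```

```text
t 29.675 q [-0.502  0.323  1.436 -0.     1.383 -0.289] pos [ 0.49657083 -0.18572592  0.26808078] [-3.14066811 -0.00012614  1.35773298]
F tool [0.204 0.682 2.324] M tool [-0.1205  0.0913 -0.0143] se [0.1108 0.1167 0.2539 0.0136 0.0169 0.0053]
effort [ -0.1404 -44.2126 -26.1497  -0.068    0.0951   0.0018] se [0.019  0.0418 0.0594 0.0127 0.0199 0.0008]
halves M [-0.1216  0.0971 -0.0114] [-0.1195  0.0854 -0.0172]
```

Request:
{"fn": "apply_moves", "kwargs": {"motion": "0 0 0 0.03 0 0 0;0 0 0 0.02 0 0 0;0 0 0 0 0 0 0;0 0 0 0 0 0 0", "force": 4}}

```text
time: 30.18
tool_pos: [0.4967, -0.1858, 0.268]
tool_rot: [-3.142, 0.0, 1.358]
contact_force: [-1.7, 0.1, -0.4]
opening: 0.0085
grip_force: 4.0
```

Request:
{"fn": "apply_moves", "kwargs": {"motion": "12 0 0 0 0 0 0;14 0 0 0 0 0 0;16 0 0 0 0 0 0;18 0 0 0 0 0 0;22 0 0 0 0 0 0;26 0 0 0 0 0 0;30 0 0 0 0 0 0;30 0 0 0 0 0 0;30 0 0 0 0 0 0;30 0 0 0 0 0 0;30 0 0 0 0 0 0;30 0 0 0 0 0 0;30 0 0 0 0 0 0;30 0 0 0 0 0 0"}}

```text
time: 31.92
tool_pos: [0.4968, -0.1858, 0.2679]
tool_rot: [3.142, 0.0, 1.358]
contact_force: [0.5, 0.0, 0.4]
opening: 0.0276
grip_force: 0.0
```

Run:
```python
from h import *
p=robot.read_camera("scene");o=robot.observe();print(o["time"],o["tool_pos"],o["contact_force"],o["opening"])
cv2.imwrite("pics/s3.png",cv2.resize(p["img"][110:260,180:380],(800,600),interpolation=cv2.INTER_CUBIC)[:,:,::-1])
```

```text
31.975 [ 0.4968231  -0.18581202  0.26791203] [ 0.11969366 -0.8791224   0.39483437] 0.027638444717767587
```

View pics/s3.png

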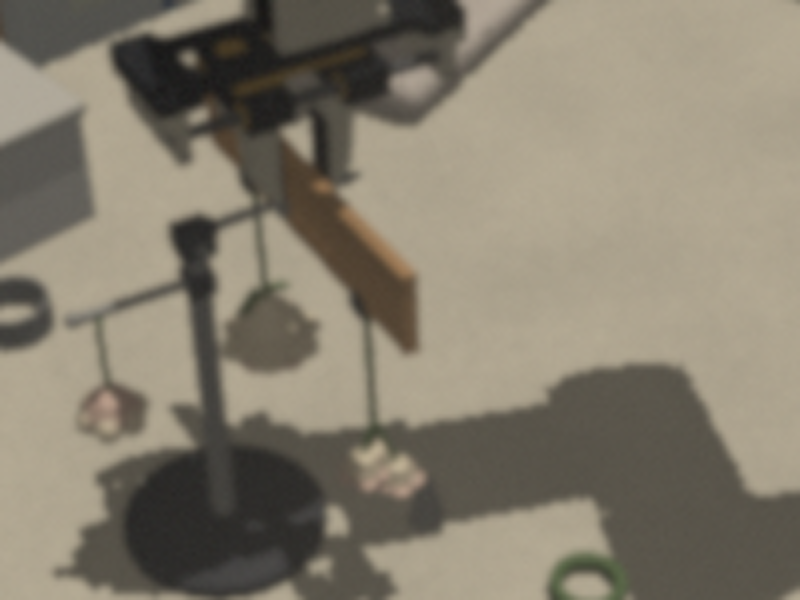

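The bar hangs on the peg between the open fingers, with the rose at (270,330) and the spray at (390,470), both clear. Now I'll withdraw upwards.

Request:
{"fn": "apply_moves", "kwargs": {"motion": "30 0 0 -0.3 0 0 0;30 0 0 -1 0 0 0;30 0 0 -2 0 0 0;30 0 0 -3 0 0 0;30 0 0 -4 0 0 0;30 0 0 -5 0 0 0;30 0 0 -3 0 0 0;30 0 0 0 0 0 0;30 0 -4 0 0 0 0;30 0 -5 0 0 0 0;30 0 0 0 0 0 0;30 0 0 0 0 0 0;30 0 0 0 0 0 0"}}

```text
time: 33.6
tool_pos: [0.4095, -0.167, 0.4503]
tool_rot: [-3.141, -0.0, 1.358]
contact_force: [-0.3, -0.2, 0.1]
opening: 0.0276
grip_force: 0.0
```

Run:
```python
from h import *
p=robot.read_camera("scene");o=robot.observe();print(o["time"],o["tool_pos"],o["contact_force"])
for t in ("bar","rose","spray"):
    print(t,[(x["centre"],round(x["score"],2)) for x in robot.search_frame(t,p)[:2]])
cv2.imwrite("pics/s4.png",cv2.resize(p["img"][110:260,160:360],(800,600),interpolation=cv2.INTER_CUBIC)[:,:,::-1])
# expected level-bar corners in the crop
u=np.array([.9774,-.2114,0]);v=np.array([.2114,.9774,0]);h=np.array([.4945,-.1985,.2495])
for y,z in [(130,38),(130,-16),(-130,38),(-130,-16),(-75,-140),(75,-140)]:
    for a in (0,-7):
        t=np.radians(a);c=(y+18,z);X=h+v*(c[0]*np.cos(t)-c[1]*np.sin(t))/1000+np.array([0,0,1])*(c[0]*np.sin(t)+c[1]*np.cos(t))/1000+ .0045*u*(abs(y)>100)
        print((y,z),a,((proj(p,X)-[160,110])*4).round())
```

```text
33.65 [ 0.40956664 -0.16701642  0.45027827] [ 0.33462414 -0.45593419  0.56819771]
bar [([0.5031, -0.1721, 0.248], 0.79)]
rose [([0.4874, -0.2389, 0.1156], 0.72)]
spray [([0.5078, -0.1724, 0.2499], 0.72), ([0.5142, -0.0948, 0.1184], 0.61)]
(130, 38) 0 [483. 282.]
(130, 38) -7 [487. 311.]
(130, -16) 0 [484. 357.]
(130, -16) -7 [482. 378.]
(-130, 38) 0 [280.  60.]
(-130, 38) -7 [282.  45.]
(-130, -16) 0 [288. 132.]
(-130, -16) -7 [285. 113.]
(-75, -140) 0 [344. 322.]
(-75, -140) -7 [332. 299.]
(75, -140) 0 [450. 454.]
(75, -140) -7 [437. 449.]
```

View pics/s4.png

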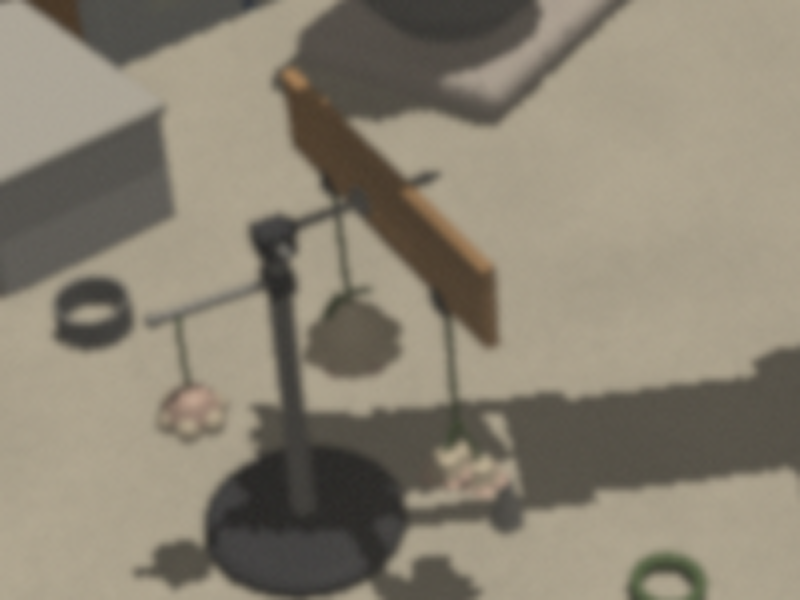

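Hanging clear, -y (rose) end a little low: bar corners at about (285,88) and (490,270), roughly 4–6° by eye. A silhouette fit will check the tilt.

Run:
```python
from h import *
from scipy.optimize import minimize
for k in range(2):
    for i in range(6): p=robot.read_camera("scene")
    m=robot.trace("bar",p); M=m[0]["pixels"].astype(np.uint8)
    n,l,s,_=cv2.connectedComponentsWithStats(M);M=(l==1+s[1:,4].argmax()).astype(np.uint8)
    def mask(q,S=4):
        a,dy,dz,yaw,dx=q; yaw=-.213+yaw; u=np.array([np.cos(yaw),np.sin(yaw),0]);v=np.array([-u[1],u[0],0]);w=np.array([0,0,1.])
        h=np.array([.495,-.1985,.2495])+u*dx/1000; t=np.radians(a)
        pts=[]
        for x in (-4.5,4.5):
            for y in (-112,148):
                for z in (-16,38):
                    X=h+u*x/1000+v*(y*np.cos(t)-z*np.sin(t)+dy)/1000+w*(y*np.sin(t)+z*np.cos(t)+dz)/1000
                    pts.append((proj(p,X)+.5)*S)
        I=np.zeros((420*S,560*S),np.uint8);cv2.fillConvexPoly(I,cv2.convexHull(np.float32(pts)).round().astype(np.int32),255)
        return cv2.resize(I,(560,420),interpolation=cv2.INTER_AREA)/255.
    best=min((minimize(lambda q:np.abs(mask(q)-M).sum()+((q[1]/4)**2+(q[2]/4)**2+(q[3]/.05)**2+(q[4]/4)**2)*2,[a0,0,0,0,0],method="Nelder-Mead",options=dict(initial_simplex=np.array([[a0,0,0,0,0]]+[[a0+3*(i==0)]+[[0,3,0,0,0],[0,0,3,0,0],[0,0,0,.04,0],[0,0,0,0,3]][i-1][1:] if i else [a0+3,0,0,0,0] for i in range(5)],float))) for a0 in (0,5)),key=lambda r:r.fun)
    print(m[0]["score"],M.sum(),best.fun,best.x.round(2),robot.observe()["time"])
    for a in (0,3,5,7,9):
        print(a,round(min(np.abs(mask([a,dy,dz,best.x[3],0])-M).sum() for dy in range(-6,7,2) for dz in range(-6,7,2)),1))
```

```text
0.6 1192 122.69521260256464 [ 6.13  0.5  -1.03 -0.    0.67] 34.15
0 290.8
3 194.0
5 143.8
7 137.1
9 184.1
0.73 1150 114.52445796174239 [ 4.78  0.67 -1.55 -0.    0.2 ] 34.5
0 242.0
3 150.7
5 118.0
7 166.1
9 228.8
```

```bash
python3 -c "
from cell import robot
print(robot.hand_in())"
```

```text
the job is handed in; nothing more can be done
None
```

I handed the job in at about 34.5 s: the bar hangs free on the peg by hole 1, about 1–2 mm from the collar and tilted about 5° with the rose end low (limit 9°); the judge gave no verdict, and contact with the peg peaked at about 13 N (limit 15 N).

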